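# Clamp a row of wood specimens in a one-hand ratchet clamp and hold

### The arm

A 7-joint arm with a two-finger parallel gripper is mounted at the origin on the work surface. World frame = base frame: x ahead of the robot, y to its left, z up, the work surface at z = 0. Lengths are in m, angles in rad, forces in N, time in s.
With the tool pointing down it reaches from about 0.425 to 0.875 m from the base axis. Payload 8.4 kg.
Tool frame: the origin (TCP) lies at the very end of the fingers, on their centre line; the grasp point (between the pads) lies 19 mm behind it; z points along the fingers, y is the line along which they close (so a half turn about z gives the same grasp; the last joint's range is limited). The gripper opens to 85 mm and grips with 20 to 120 N. Pads are 22 mm wide; open, the fingers measure 114 mm over their backs; the gripper's body (76 mm by 85 mm) begins 54 mm behind the grasp point. The pads swing forward as they close: fully open they stand 13 mm farther back than shut.
Start: joints at [-0.099, 0.333, 0.04, 1.465, -0.013, 1.343, -0.059], TCP at [0.65, -0, 0.207] pointing down, gripper open.
Joint ranges: [-2.58, 2.58], [-0.38, 2.09], [-1.3, 1.39], [0.25, 2.4], [-1.5, 4.64], [0.08, 2.09], [-2.65, 2.65]. Speed limits (rad/s): [2.22, 2.22, 2.79, 2.79, 3.14, 3.14, 3.14].

### API

Orientations are given as a unit quaternion [x, y, z, w].
In Python, from cell import arm, optics, finish_job gives the robot as it stands.
- The arm moves only by the tool apply_moves, never from a script. Its argument "moves" is a list of rows, each an object with "linear": the shift along the tool's x, y, z in cm, a list of three; "rotation": the turn, a rotation vector about the tool's x, y, z in degrees, a list of three; "gripper": the closure, from 0 (fully open) to 1 (shut). A call has 1 to 20 rows; each row is the pose to reach, as a shift and turn from the pose commanded when the call began, along the tool's axes at that moment; what a row does not reach only later rows make up. A row lasts 1/8 s, in which the tool goes at most 62.5 mm and 10.7 degrees, less where a joint would pass 70% of its speed; a pose out of reach is approached as far as the arm can. A call with a gripper value outside its range is refused whole. The fingers move at their own pace and stop on an object; the grip force is fixed at half the most. Time passes only in rows, so rows that repeat a pose let the fingers close. It gives the time, the measured TCP pose, the force, the opening and the grip force at its end, in the units of the state.
- arm.sense(): the state, without advancing time (a new reading comes with each control period).
- optics.grab_frame(name): name is "scene" or "side" or "wrist"; returns the picture (400x640x3 uint8, red, green, blue); there is no depth.
- optics.camera_params(name): a dict with "K" (3x3 intrinsics, pixels), "rvec" (rotation vector, rad) and "tvec" (3), from world to camera coordinates, as OpenCV has them; the wrist camera has in their place "mount" (4x4, takes a point from camera to tool coordinates, whose origin is the TCP and whose axes are the flange's). Camera axes: x right, y down, z forward; pixel columns grow to the right and rows downward; lengths in m; the calibration is good to about 2 mm. A picture is of the moment at which its call begins: read the wrist's pose just before it. camera_params takes no time and is no camera call.
- finish_job(): hands the job in; it is judged then, once.
The state is a dict: "clock": time; "joint_positions": joint angles; "qvel": joint speeds; "tau": joint torques, N m; "tcp_pos": TCP position; "tool_rot": TCP orientation; "ft_force": force on the tool from outside, world axes, zero at the start; "torque": the same for the moment, N m; "finger_gap": finger opening in m; "finger_force": force on a finger pad.
Only numpy, scipy, OpenCV 4.12 (cv2) and the standard library are available. Lean on these libraries where they do the work, as an engineer would, in place of code of your own. Each camera call takes 0.05 s, during which the arm holds its last target. There are 200 camera calls.

### The job

Stand the two wooden blocks side by side on the bed of the bench clamp, broad faces together, square and centred on the bed in front of the fixed jaw, and let go of them. Then squeeze the clamp's trigger towards its handle again and again, letting it spring back between squeezes, until the sprung pad presses the row tight against the fixed jaw with its spring about half compressed; never drive the spring right down, which would crush the specimens. Finish with the trigger still held squeezed like that, and leave the other things on the counter alone.

Things in the scene. Friction and masses are not known exactly. Their poses are not given: they have to be found in the camera images.
- clamp: One-hand ratchet bar clamp lying level, fixed to the counter. Origin on the counter on its centre line; +y = closing direction (handle to fixed jaw), x across, z up. Dark bed 60 wide, flat top at z 15, no side walls. Along y: handle -110; black housing -122 to -48 (36 wide, top z 75); aluminium fixed jaw (56 wide, top z 70) face at +109. Two blocks home against it have centres at y +92 and +58, x 0.
- fixed_face (a point): Middle of the lower edge of the fixed jaw's face, on the bed's top surface (15 above the counter).
- handle_grip (a point): Centre of the upright rigid black handle, 135 above the counter. The handle is 12 thick (clamp's y), 24 wide (x), and stands from the housing's top (75) to 155 above the counter. It does not give: only the trigger moves.
- trigger_grip (a point): Centre of the upright grey metal trigger (10 thick along y, 22 wide, top 149 above the counter), 134 above the counter, 75 above its pivot. At rest it is 32 from the handle's centre, 43 over both outer faces; fully squeezed about 24 over both. A gripper whose fingers close evenly must be centred about 6 from the handle's centre towards the trigger, and open over 64, or it jams on the handle.
- trigger (a joint): Trigger angle, rad: 0 sprung out (rest), 0.26 fully squeezed. Springs back when let go. Takes 4 to 6 N at the grip point, about 20 N when the pad presses hard. Once the pawl has caught a tooth (every 5 mm) the rod moves 52 mm per rad. A full squeeze and release advances the rod 10 mm (the first up to 14), a part squeeze 5 or none.
- rod (a joint): Advance of the toothed rod that carries the sprung pad towards the fixed jaw, m: 0 fully back, 0.06 fully forward. A pawl keeps it from slipping back by more than one tooth (5 mm).
- pad_face (a point): Centre of the front face of the sprung black rubber pad (46 wide, 40 high, 8 thick; 47 above the counter) that faces the fixed jaw. At the start it stands about 85 to 104 from the fixed jaw's face; the row is 68 long.
- pad (a joint): Compression of the pad's spring, m: 0 free, 0.022 right down (about half is wanted). 1.2 N at first touch, then 1.2 N more per mm. The gap between the pad's back and the steel plate behind it is 22 when free and shrinks as the spring is compressed.
- block_a: Wooden specimen block with an aluminium band round its top, 52 wide (its x), 34 thick (its y), 60 tall, about 0.09 kg; origin at the centre of its underside. Stands upright, loose on the counter at the start. Broad faces are the 52 x 60 ones. In the row its thickness lies along the clamp's y; either block may be first, either way round.
- block_b: The same as block_a, a second one.
- bowl: Bystander: steel bowl, 110 across, 45 high; origin under its centre.
- jar: Bystander: clear jar with white cap, 56 across, 75 high; origin under its centre.
- tub: Bystander: white closed plastic tub, 90 x 70 x 45; origin under its centre.
Things that resemble listed ones, but are neither listed nor needed, are in the scene too. What is shaped like the block_a but purple or turquoise is not meant.

How it is judged:
By the outcome, as a careful person would: the job done as asked, in the order asked, and still so for the second after the job is handed in, while the arm keeps its last pose, push and grip.
It also fails if it takes over 72 s, if anything falls off the work surface, if the arm or the gripper's body presses on something with over 40 N, if the wrist force passes 120 N, or if a joint passes its speed limit or range.

## Working session

There is one attempt and no reset: what is moved stays moved. The work goes in short steps, Python scripts to look and compute and a tool call to move; the robot and the scene stay as the last step left them, time stands still between calls to the robot, and variables do not carry over. Pictures are saved under pics/ and viewed, at most 10 in all, crops included, and the job is handed in when it is done.

Besides the shell and the picture viewer there is one more tool, called after "Call:" by a JSON object that holds its "op" and its "data". apply_moves: Moves the arm, as the interface text tells. Its arguments: {"type":"object","properties":{"moves":{"type":"array","items":{"type":"object","properties":{"linear":{"type":"array","items":{"type":"number"}},"rotation":{"type":"array","items":{"type":"number"}},"gripper":{"type":"number"}}}}},"required":["moves"]}

```bash
mkdir -p pics; ls
python3 - <<'E'
from cell import arm, optics
import cv2
s=arm.sense(); print(s)
for n in ("scene","side"):
    cv2.imwrite(f"pics/{n}0.png",optics.grab_frame(n)[...,::-1]); print(n,optics.camera_params(n))
print(optics.camera_params("wrist"))
E
```

```text
pics
{'clock': 0.0, 'joint_positions': array([-0.09921394,  0.33389159,  0.03988117,  1.46627452, -0.01339873,
        1.34330794, -0.0584823 ]), 'qvel': array([-1.40960118e-03, -1.06485709e-03,  1.73811328e-03,  3.26830281e-05,
        1.76627020e-03, -7.98714386e-04, -4.20107202e-04]), 'tau': array([ 4.63630895e-04, -6.58554840e+01,  1.36586554e+00, -4.05554795e+01,
        1.68904377e-02,  1.27170872e-02, -1.99809978e-05]), 'tcp_pos': array([ 6.49500540e-01, -2.76847228e-05,  2.06132303e-01]), 'tool_rot': array([ 7.07103828e-01,  7.07109273e-01, -6.09547309e-04, -5.29905934e-04]), 'ft_force': array([-0.36965722, -0.31112798, -0.24884195]), 'torque': array([ 0.04732708, -0.05957774,  0.00229631]), 'finger_force': 0.0, 'finger_gap': 0.08520442062526634}
scene {'K': array([[440.15402212,   0.        , 310.8339895 ],
       [  0.        , 440.15402212, 203.28575522],
       [  0.        ,   0.        ,   1.        ]]), 'rvec': array([ 1.0946139 ,  2.45119328, -0.96187768]), 'tvec': array([ 0.38151765, -0.27233446,  1.32077245])}
side {'K': array([[371.19813908,   0.        , 331.50940553],
       [  0.        , 371.19813908, 197.57614244],
       [  0.        ,   0.        ,   1.        ]]), 'rvec': array([ 2.43796213, -0.06132426,  0.02957505]), 'tvec': array([-0.59003249,  0.11435291,  0.91827651])}
{'K': array([[294.21134989,   0.        , 316.90289978],
       [  0.        , 294.21134989, 196.78204748],
       [  0.        ,   0.        ,   1.        ]]), 'mount': array([[-5.96797163e-04, -9.56374256e-01, -2.92143673e-01,
         7.33618014e-02],
       [ 9.99999734e-01, -4.47959550e-04, -5.76360324e-04,
        -1.37913464e-04],
       [ 4.20347628e-04, -2.92143939e-01,  9.56374269e-01,
        -1.66648546e-01],
       [ 0.00000000e+00,  0.00000000e+00,  0.00000000e+00,
         1.00000000e+00]])}
```

View pics/scene0.png

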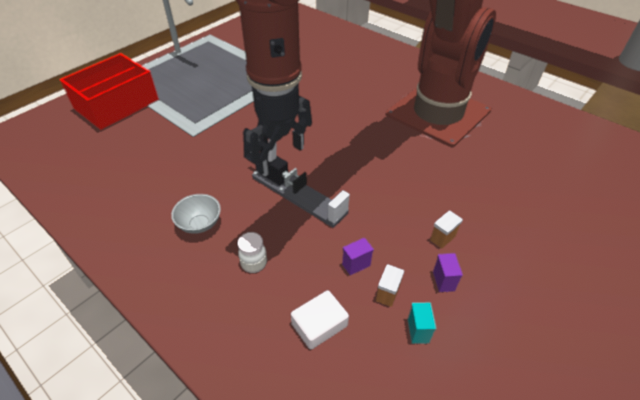

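View pics/side0.png

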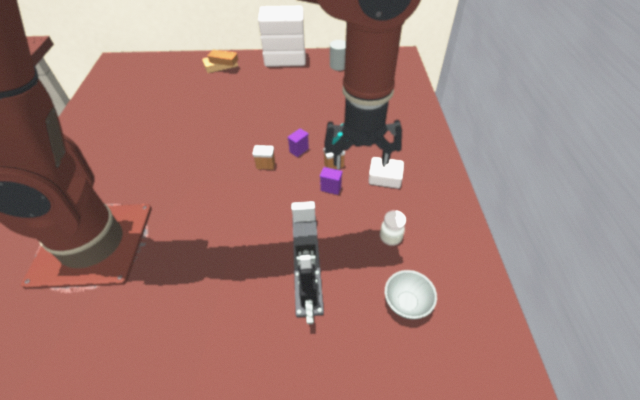

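The scene view shows two wooden blocks with light tops, at about (447,222) and (390,280). The look-alikes are purple at (358,256) and (448,272), and turquoise at (422,322). The wood-coloured pair with aluminium bands fits the description. The clamp runs from about (265,180) to its fixed jaw at (340,207). I'll confirm the pair in an enlarged crop and measure them.

```bash
cat > h.py <<'E'
import numpy as np, cv2
from cell import arm, optics
from scipy.spatial.transform import Rotation as R
def cam(n, s=None):
    p=optics.camera_params(n)
    if n!="wrist":
        M=cv2.Rodrigues(p["rvec"])[0]; return p["K"],M.T,-M.T@p["tvec"]
    T=R.from_quat(s["tool_rot"]).as_matrix(); m=p["mount"]
    return p["K"],T@m[:3,:3],T@m[:3,3]+s["tcp_pos"]
def ray(c,uv,z):
    K,A,o=c; uv=np.atleast_2d(np.asarray(uv,float))
    d=(A@np.linalg.inv(K)@np.c_[uv,np.ones(len(uv))].T).T
    return o+d*((z-o[2])/d[:,2])[:,None]
def rect(pts):
    """rectangle of world points: centre, sizes, direction (deg) of long side"""
    (cx,cy),(w,h),a=cv2.minAreaRect((pts[:,:2]*1000).astype(np.float32))
    if w<h: w,h,a=h,w,a+90
    return np.round([cx,cy,w,h,(a+90)%180-90],1)
def bright(im,lo=110,sat=70):
    hsv=cv2.cvtColor(im,cv2.COLOR_RGB2HSV)
    return ((hsv[...,2]>lo)&(hsv[...,1]<sat)).astype(np.uint8)
def blobs(m,amin=60):
    return [c[:,0,:] for c in cv2.findContours(m,cv2.RETR_EXTERNAL,cv2.CHAIN_APPROX_NONE)[0] if cv2.contourArea(c)>amin]
E
python3 - <<'E'
from h import *
im=cv2.imread("pics/scene0.png")[...,::-1].copy(); c=cam("scene")
for b in blobs(bright(im),40):
    u=b.mean(0)
    if 240<u[0]<520 and 130<u[1]<350: print(u.round(),rect(ray(c,b,.06)))
im2=cv2.imread("pics/side0.png")[...,::-1].copy(); c2=cam("side")
print('side')
for b in blobs(bright(im2),40):
    u=b.mean(0)
    if 240<u[0]<450 and 130<u[1]<350: print(u.round(),rect(ray(c2,b,.06)))
a=cv2.resize(im[130:350,230:480],None,fx=2.2,fy=2.2,interpolation=cv2.INTER_CUBIC)
b=cv2.resize(im2[135:335,240:345],None,fx=2.2,fy=2.2,interpolation=cv2.INTER_CUBIC)
o=np.zeros((484,790,3),np.uint8);o[:,:550]=a;o[:440,555:555+231]=b
cv2.imwrite("pics/crop1.png",o[...,::-1])
E
```

```text
[319. 319.] [768.7 201.3  97.   82.5 -13.7]
[391. 279.] [613.2 249.   61.9  38.9  16.8]
[251. 252.] [749.4  -1.5 103.6  56.   52.6]
[448. 222.] [412.6 257.8  63.7  41.1  -5.6]
[335. 206.] [533.7  47.2  94.7  56.8   0.8]
[289. 172.] [ 526.8 -109.4   40.4   19.2    1.2]
[273. 152.] [ 502.4 -190.6   61.    17.7   45.1]
side
[410. 294.] [ 744.2 -198.2  109.5  109.5   -2.8]
[309. 296.] [ 532.6 -191.5  122.6   58.8  -86.7]
[306. 259.] [ 527.9 -106.4   45.    43.   -84.7]
[393. 228.] [734.6 -27.  107.6  56.2  73.1]
[303. 219.] [523.8   9.4 106.4  59.7 -87. ]
[386. 170.] [747.  162.4 123.9  91.8  76.2]
[340. 159.] [624.4 211.4  76.2  17.5  73.7]
[327. 153.] [593.9 238.8  49.1  23.9 -77. ]
[263. 151.] [408.5 253.   60.2  49.9  -2.7]
```

View pics/crop1.png

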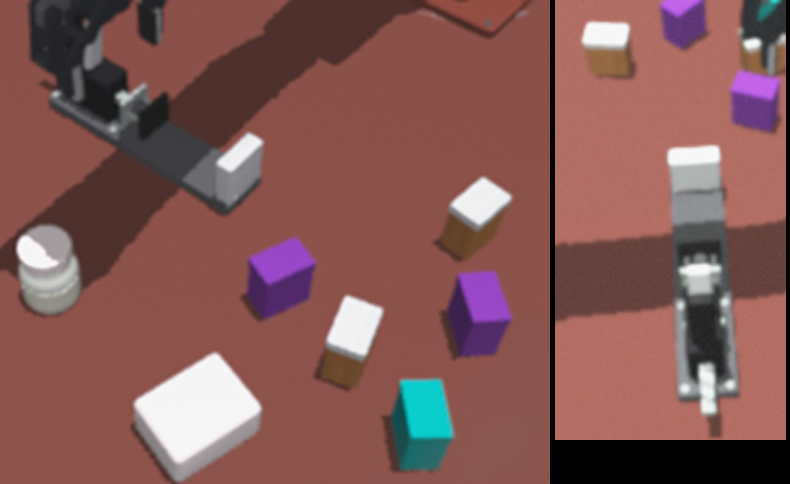

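The crop confirms the wooden pair with light bands, near (352,330) and (478,205) in the crop. The others are purple or turquoise. The clamp closes roughly along world +y, so I'll move the wrist camera above to see everything.

Call:
{"op": "apply_moves", "data": {"moves": [{"linear":[5,-3,-1.5],"rotation":[0,0,0],"gripper":0},{"linear":[10,-6,-3],"rotation":[0,0,0],"gripper":0},{"linear":[15,-9,-5],"rotation":[0,0,0],"gripper":0},{"linear":[20,-12,-5],"rotation":[0,0,0],"gripper":0},{"linear":[20,-12,-5],"rotation":[0,0,0],"gripper":0},{"linear":[20,-12,-5],"rotation":[0,0,0],"gripper":0}]}}

```text
clock: 0.85
tcp_pos: [0.53, 0.1995, 0.2567]
tool_rot: [0.707, 0.707, -0.0, 0.0]
ft_force: [-1.0, 0.3, 0.4]
finger_gap: 0.0853
finger_force: 0.0
```

Run:
```python
from h import *
s=arm.sense(); im=optics.grab_frame("wrist"); print(s["tcp_pos"],s["qvel"].round(3))
np.save("s1.npy",s,allow_pickle=True)
cv2.imwrite("pics/w1.png",im[...,::-1])
c=cam("wrist",s)
for b in blobs(bright(im),60): print(b.mean(0).round(),b.min(0),b.max(0),rect(ray(c,b,.06)))
im=optics.grab_frame("scene"); cv2.imwrite("pics/scene1.png",im[...,::-1])
```

```text
[0.52999019 0.19949457 0.2567077 ] [ 0.021  0.008  0.024 -0.004  0.002 -0.    -0.001]
[472. 389.] [462 374] [479 399] [ 782.6 -159.8   53.1   25.1   81. ]
[461. 284.] [451 275] [470 293] [733.4  31.9  42.7   6.6 -47.8]
[311. 295.] [292 256] [333 340] [523.6   5.9 141.3  57.3 -87.7]
[201. 273.] [182 249] [221 299] [365.5  51.   95.4  22.   60.4]
[432. 273.] [411 248] [452 299] [692.3  51.8  98.1  23.3 -60.2]
[624. 281.] [580 160] [639 399] [ 9.521e+02 -3.000e-01  4.130e+02  8.550e+01 -7.230e+01]
[482. 170.] [437 138] [528 204] [736.1 194.6 102.   67.  -13.8]
[384. 128.] [359 108] [409 149] [610.5 247.5  54.9  36.6  16.9]
[217. 120.] [194 103] [241 138] [410.4 256.6  56.1  36.2  -6. ]
```

View pics/w1.png

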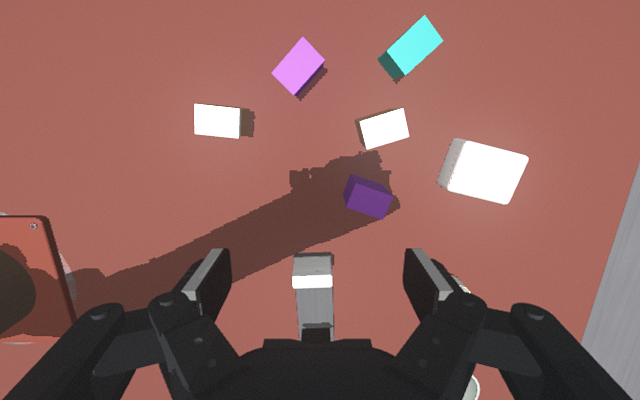

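The wrist view shows the two blocks from above, at (217,120) and (384,128), with the fixed jaw at (312,272). Next I'll measure the clamp from the scene view, which is now unobstructed.

Run:
```python
from h import *
a=cv2.imread("pics/scene1.png")[130:240,220:370]; w=cv2.imread("pics/w1.png")[245:345,270:360]
o=np.zeros((570,800,3),np.uint8)
o[:,:]=0
A=cv2.resize(a,None,fx=5,fy=5,interpolation=cv2.INTER_CUBIC)[:550]; o[:550,:750]=A
cv2.imwrite("pics/crop2.png",o)
```

```text
(no output)
```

View pics/crop2.png

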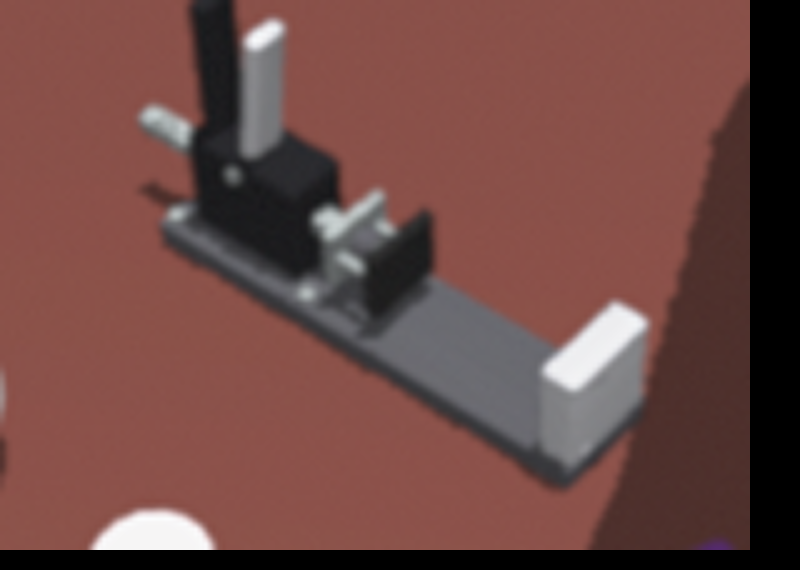

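The crop shows the jaw top corners at (541,370), (615,303), (650,322) and (575,390). The trigger top is at (265,33) and the near bed edge runs from (165,222) to (535,468).

Run:
```python
from h import *
c=cam("scene"); f=lambda L:np.array(L)/5.+[220,130]
print("jaw top",(ray(c,f([(541,370),(615,303),(650,322),(575,390)]),.07)*1000).round(1)[:,:2].tolist())
print("bed edge",(ray(c,f([(165,222),(350,340),(535,462)]),.015)*1000).round(1)[:,:2].tolist())
print("trig top",(ray(c,f([(265,33)]),.149)*1000).round(1)[:,:2].tolist())
print("pad top",(ray(c,f([(367,262),(430,212)]),.067)*1000).round(1)[:,:2].tolist())
s=np.load("s1.npy",allow_pickle=True).item(); im=cv2.imread("pics/w1.png")[...,::-1].copy(); w=cam("wrist",s)
m=bright(im,200,40); m[:, :270]=0;m[:,360:]=0;m[:245]=0
for b in blobs(m,30):
  print(b.min(0),b.max(0),rect(ray(w,b,.07)))
m=bright(im,225,40)
for b in blobs(m,100):
  u=b.mean(0)
  if u[1]<160 and u[0]<420: print("block",u,rect(ray(w,b,.06)))
m=im.max(2)
print(im[250:345:3,312].tolist()); print([ [int(x[0]),int(x[2])] for x in im[310,285:345:2]])
```

```text
jaw top [[552.0, 36.7], [498.0, 34.9], [496.8, 54.4], [551.1, 55.6]]
bed edge [[562.3, -205.2], [559.2, -77.2], [558.3, 40.0]]
trig top [[532.5, -149.4]]
pad top [[551.8, -70.3], [507.2, -71.2]]
[292 274] [332 288] [522.6  43.3  55.7  20.5   2.4]
block [384.37142857 128.28571429] [610.7 247.4  53.7  35.7  17. ]
block [216.2        120.54482759] [409.2 256.7  53.6  35.6  -6. ]
[[173, 108, 98], [72, 68, 69], [114, 112, 115], [152, 152, 152], [153, 152, 151], [152, 151, 150], [156, 156, 155], [159, 159, 156], [151, 152, 150], [255, 255, 255], [255, 255, 255], [255, 255, 255], [255, 255, 255], [137, 138, 140], [143, 143, 144], [143, 141, 144], [143, 141, 144], [142, 139, 141], [141, 139, 142], [142, 139, 141], [144, 143, 146], [142, 141, 144], [140, 139, 143], [141, 142, 143], [145, 145, 147], [83, 82, 81], [56, 54, 53], [42, 36, 37], [45, 41, 39], [39, 36, 32], [43, 38, 36], [40, 36, 38]]
[[170, 97], [170, 97], [170, 97], [170, 96], [169, 96], [173, 99], [129, 116], [143, 143], [139, 142], [140, 142], [141, 146], [139, 142], [138, 141], [140, 141], [142, 143], [139, 141], [140, 141], [141, 143], [142, 143], [140, 143], [143, 145], [142, 143], [141, 142], [144, 147], [158, 113], [170, 98], [173, 100], [170, 97], [169, 98], [169, 95]]
```

Call:
{"op": "apply_moves", "data": {"moves": [{"linear":[-5,0,0],"rotation":[0,0,0],"gripper":0},{"linear":[-10,0,-1],"rotation":[0,0,0],"gripper":0},{"linear":[-15,0,-2],"rotation":[0,0,0],"gripper":0},{"linear":[-20,0,-3],"rotation":[0,0,0],"gripper":0},{"linear":[-22,0,-3],"rotation":[0,0,0],"gripper":0},{"linear":[-22,0,-3],"rotation":[0,0,0],"gripper":0},{"linear":[-22,0,-3],"rotation":[0,0,0],"gripper":0}]}}

```text
clock: 1.82
tcp_pos: [0.53, -0.0194, 0.2867]
tool_rot: [0.707, 0.707, -0.0, -0.0]
ft_force: [0.4, 0.3, 0.1]
finger_gap: 0.0855
finger_force: 0.0
```

Run:
```python
from h import *
s=arm.sense(); im=optics.grab_frame("wrist"); print(s["tcp_pos"],s["qvel"].round(3))
np.save("s2.npy",s,allow_pickle=True)
cv2.imwrite("pics/w2.png",im[...,::-1])
cv2.imwrite("pics/w2c.png",cv2.resize(im[190:400,240:400],None,fx=2.8,fy=2.8,interpolation=cv2.INTER_CUBIC)[...,::-1])
```

```text
[ 0.529981   -0.01937037  0.28668055] [-0.014 -0.    -0.011  0.     0.001  0.     0.005]
```

View pics/w2c.png

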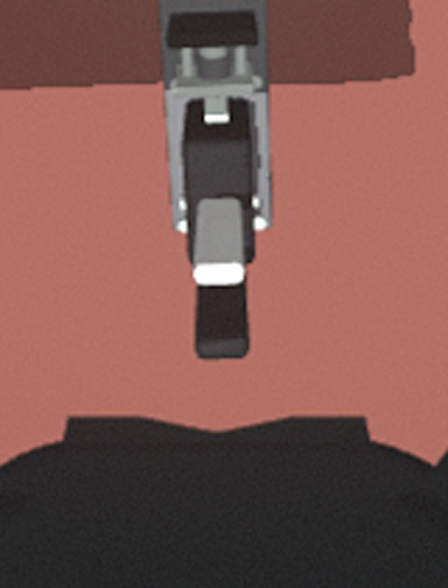

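The crop shows the pad at (212,28), the trigger top at (218,272) and the handle top at (221,350). The bed edges are clear against the counter. I'll compute the clamp axis from these edges.

Run:
```python
from h import *
s=np.load("s2.npy",allow_pickle=True).item(); im=cv2.imread("pics/w2.png")[...,::-1].copy(); w=cam("wrist",s)
m=bright(im,200,40); m[:,:285]=0;m[:,350:]=0
for b in blobs(m,12): print(b.min(0),b.max(0),"z70",rect(ray(w,b,.07)),"z149",rect(ray(w,b,.149)))
# bed edges: subpixel by saturation crossing
sat=cv2.cvtColor(im,cv2.COLOR_RGB2HSV)[...,1].astype(float)
L=[];Rr=[]
for v in range(150,264,6):
    r=sat[v]; i=318
    thr=60
    a=next((k for k in range(i,260,-1) if r[k]>thr and r[k-1]>thr),0); b=next((k for k in range(i,380) if r[k]>thr and r[k+1]>thr),0)
    p=ray(w,[(a+.5,v),(b-.5,v)],.015)*1000; print(v,a,b,p[:,:2].round(1).tolist(),p[:,0].mean().round(1))
print([int(x) for x in im[175:330:1,318].max(1)])
print("handle top edges",(ray(w,np.array([(195,357),(248,357),(196,343),(248,343)])/2.8+[240,190],.155)*1000).round(1)[:,:2].tolist())
print("pad top front",(ray(w,np.array([(168,14),(257,12)])/2.8+[240,190],.067)*1000).round(1)[:,:2].tolist())
```

```text
[309 284] [326 290] z70 [ 530.3 -204.8   25.6   10.4    0. ] z149 [ 530.2 -151.5   20.3    8.3    0. ]
[289 108] [333 126] z70 [522.5  42.   55.3  19.9   3.2] z149 [524.   44.4  43.9  15.8   3.2]
150 293 334 [[494.7, -7.1], [554.1, -7.1]] 524.4
156 293 335 [[494.5, -16.1], [555.7, -16.1]] 525.1
162 294 334 [[495.8, -25.1], [554.4, -25.1]] 525.1
168 294 335 [[495.6, -34.3], [556.1, -34.3]] 525.8
174 294 335 [[495.3, -43.5], [556.2, -43.5]] 525.8
180 295 335 [[496.7, -52.9], [556.4, -52.9]] 526.5
186 295 335 [[496.5, -62.4], [556.5, -62.4]] 526.5
192 296 335 [[497.8, -72.0], [556.7, -72.0]] 527.2
198 296 335 [[497.6, -81.8], [556.9, -81.8]] 527.2
204 296 335 [[497.4, -91.6], [557.0, -91.6]] 527.2
210 297 336 [[498.8, -101.6], [558.8, -101.6]] 528.8
216 297 336 [[498.6, -111.7], [559.0, -111.7]] 528.8
222 298 336 [[500.0, -122.0], [559.1, -122.0]] 529.6
228 298 336 [[499.8, -132.3], [559.3, -132.3]] 529.5
234 298 336 [[499.6, -142.8], [559.5, -142.8]] 529.5
240 299 336 [[501.0, -153.5], [559.7, -153.5]] 530.4
246 299 337 [[500.8, -164.3], [561.5, -164.2]] 531.2
252 300 337 [[502.3, -175
[... 196 characters left out ...]
, 48, 44, 71, 137, 152, 153, 120, 90, 87, 87, 90, 89, 87, 87, 99, 111, 136, 157, 157, 157, 147, 154, 158, 159, 158, 158, 149, 248, 255, 184, 56, 41, 47, 42, 45, 51, 53, 61, 69, 72, 72, 75, 70, 67, 70, 70, 71, 67, 71, 70, 69, 72, 69, 70, 71, 54, 57, 132, 144, 143, 144, 143, 143, 144, 143, 146, 144, 142, 146, 144, 142, 144, 148, 143, 147, 143, 146, 144, 143, 148, 234, 255, 255, 255, 255, 255, 255, 191, 37, 52, 49, 49, 48, 52, 51, 51, 51, 51, 47, 47, 50, 48, 52, 50, 51, 55, 50, 59, 70, 78, 74, 76, 63, 55, 152, 180, 180, 178, 182, 178, 178, 179, 180, 179, 178, 179]
handle top edges [[520.7, -190.0], [543.7, -190.0], [521.2, -182.8], [543.6, -182.8]]
pad top front [[506.3, -61.4], [549.9, -60.4]]
```

Clamp axis: x = 522.5 mm at y = 40, yaw about +2.4°, jaw face at y of about 34 to 36 mm. Next I'll grasp the block at (610.6, 247.4), yaw 17°.

Call:
{"op": "apply_moves", "data": {"moves": [{"linear":[5,1.5,0],"rotation":[0,0,-4],"gripper":0},{"linear":[10,3,4],"rotation":[0,0,-8],"gripper":0},{"linear":[15,4.5,8],"rotation":[0,0,-12],"gripper":0},{"linear":[20,6,12],"rotation":[0,0,-17],"gripper":0},{"linear":[25,7.5,15],"rotation":[0,0,-17],"gripper":0},{"linear":[26.7,8.1,16.7],"rotation":[0,0,-17],"gripper":0},{"linear":[26.7,8.1,16.7],"rotation":[0,0,-17],"gripper":0},{"linear":[26.7,8.1,20.5],"rotation":[0,0,-17],"gripper":0},{"linear":[26.7,8.1,24],"rotation":[0,0,-17],"gripper":0},{"linear":[26.7,8.1,26.5],"rotation":[0,0,-17],"gripper":0},{"linear":[26.7,8.1,26.5],"rotation":[0,0,-17],"gripper":0},{"linear":[26.7,8.1,26.5],"rotation":[0,0,-17],"gripper":0.6},{"linear":[26.7,8.1,26.5],"rotation":[0,0,-17],"gripper":0.6},{"linear":[26.7,8.1,26.5],"rotation":[0,0,-17],"gripper":0.6},{"linear":[26.7,8.1,26.5],"rotation":[0,0,-17],"gripper":0.6},{"linear":[26.7,8.1,26.5],"rotation":[0,0,-17],"gripper":0.6}]}}

```text
clock: 3.88
tcp_pos: [0.612, 0.2474, 0.0243]
tool_rot: [0.595, 0.804, 0.001, 0.001]
ft_force: [-0.7, -0.5, 7.6]
finger_gap: 0.0503
finger_force: 62.9
```

Call:
{"op": "apply_moves", "data": {"moves": [{"linear":[0,0,-2],"rotation":[0,0,0],"gripper":0.6},{"linear":[0,0,-6],"rotation":[0,0,0],"gripper":0.6},{"linear":[-1,-1,-10],"rotation":[0,0,0],"gripper":0.6},{"linear":[-4.5,-3.5,-11],"rotation":[0,0,3],"gripper":0.6},{"linear":[-8.5,-6.5,-11],"rotation":[0,0,6],"gripper":0.6},{"linear":[-12.5,-9.5,-11],"rotation":[0,0,10],"gripper":0.6},{"linear":[-16.5,-12.5,-11],"rotation":[0,0,14.6],"gripper":0.6},{"linear":[-19.9,-15.3,-10],"rotation":[0,0,14.6],"gripper":0.6},{"linear":[-19.9,-15.3,-10],"rotation":[0,0,14.6],"gripper":0.6},{"linear":[-19.9,-15.3,-10],"rotation":[0,0,14.6],"gripper":0.6}]}}

```text
clock: 5.12
tcp_pos: [0.5235, 0.0127, 0.1234]
tool_rot: [0.692, 0.722, 0.001, 0.0]
ft_force: [-0.2, 0.6, -0.7]
finger_gap: 0.0503
finger_force: 62.5
```

Run:
```python
from h import *
s=arm.sense(); print(s["tcp_pos"].round(4),R.from_quat(s["tool_rot"]).as_euler("xyz",degrees=True).round(2))
im=optics.grab_frame("wrist"); np.save("s3.npy",s,allow_pickle=True); w=cam("wrist",s)
cv2.imwrite("pics/w3.png",im[...,::-1])
m=bright(im,180,50)
for b in blobs(m,40):
    u=b.mean(0)
    if 240<u[0]<390: print(b.min(0),b.max(0),"jaw z70",rect(ray(w,b,.07)),"held top",rect(ray(w,b,s["tcp_pos"][2]+.036)))
cv2.imwrite("pics/w3c.png",cv2.resize(im[150:400,190:440],None,fx=2,fy=2)[...,::-1])
```

```text
[0.5235 0.0127 0.1234] [ 1.7989e+02 -4.0000e-02  9.2420e+01]
[296 318] [339 331] jaw z70 [ 528.6 -101.4   38.6   14.1    2.3] held top [525.  -25.3  22.9   8.4   2.3]
[262 228] [371 290] jaw z70 [525.  -36.5  88.2  58.    2.3] held top [522.9  13.2  52.4  34.4   2.3]
[281 154] [354 182] jaw z70 [522.6  41.6  55.4  21.6   2.4] held top [521.5  59.6  32.9  12.8   2.4]
```

View pics/w3c.png

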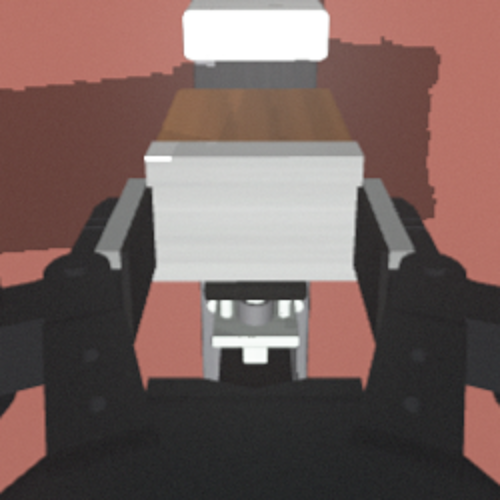

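The picture shows the block held square, with its top at (255,215) in the crop, about 1 mm short of the jaw face line. I'll back off 3 mm and lower it.

Call:
{"op": "apply_moves", "data": {"moves": [{"linear":[-0.3,0.05,2],"rotation":[0,0,0],"gripper":0.6},{"linear":[-0.3,0.05,5],"rotation":[0,0,0],"gripper":0.6},{"linear":[-0.3,0.05,7],"rotation":[0,0,0],"gripper":0.6},{"linear":[-0.3,0.05,8],"rotation":[0,0,0],"gripper":0.6},{"linear":[-0.3,0.05,8.3],"rotation":[0,0,0],"gripper":0.6},{"linear":[-0.3,0.05,8.3],"rotation":[0,0,0],"gripper":0.6}]}}

```text
clock: 5.92
tcp_pos: [0.5242, 0.0095, 0.0398]
tool_rot: [0.692, 0.722, 0.0, 0.0]
ft_force: [-0.1, 0.3, -0.6]
finger_gap: 0.0502
finger_force: 62.6
```

Next I'll push gently towards the jaw, in small steps.

Call:
{"op": "apply_moves", "data": {"moves": [{"linear":[0.1,0,0],"rotation":[0,0,0],"gripper":0.6},{"linear":[0.2,0,0],"rotation":[0,0,0],"gripper":0.6},{"linear":[0.3,0,0],"rotation":[0,0,0],"gripper":0.6},{"linear":[0.4,0,0],"rotation":[0,0,0],"gripper":0.6},{"linear":[0.4,0,0],"rotation":[0,0,0],"gripper":0.6}]}}

```text
clock: 6.55
tcp_pos: [0.5235, 0.0129, 0.0393]
tool_rot: [0.692, 0.722, 0.0, 0.0]
ft_force: [-1.0, -1.2, 3.2]
finger_gap: 0.0499
finger_force: 62.9
```

Call:
{"op": "apply_moves", "data": {"moves": [{"linear":[0.1,0.03,0],"rotation":[0,0,0],"gripper":0.6},{"linear":[0.15,0.03,0],"rotation":[0,0,0],"gripper":0.6},{"linear":[0.15,0.03,0],"rotation":[0,0,0],"gripper":0.6}]}}

```text
clock: 6.92
tcp_pos: [0.5236, 0.014, 0.0393]
tool_rot: [0.692, 0.722, -0.0, 0.0]
ft_force: [-1.9, -2.5, 5.9]
finger_gap: 0.0501
finger_force: 63.3
```

Call:
{"op": "apply_moves", "data": {"moves": [{"linear":[0.1,0,0],"rotation":[0,0,0],"gripper":0.6},{"linear":[0.2,0,0],"rotation":[0,0,0],"gripper":0.6},{"linear":[0.2,0,0],"rotation":[0,0,0],"gripper":0.6}]}}

```text
clock: 7.3
tcp_pos: [0.5237, 0.0144, 0.0393]
tool_rot: [0.693, 0.721, -0.001, 0.001]
ft_force: [-1.2, -8.4, 6.6]
finger_gap: 0.0501
finger_force: 63.2
```

Contact with the jaw. Releasing and rising.

Call:
{"op": "apply_moves", "data": {"moves": [{"linear":[-0.1,0,0],"rotation":[0,0,0],"gripper":0.6},{"linear":[-0.1,0,0],"rotation":[0,0,0],"gripper":0.3},{"linear":[-0.1,0,0],"rotation":[0,0,0],"gripper":0},{"linear":[-0.1,0,0],"rotation":[0,0,0],"gripper":0},{"linear":[-0.1,0,-2],"rotation":[0,0,0],"gripper":0},{"linear":[0,0,-7],"rotation":[0,0,0],"gripper":0},{"linear":[2,-1,-12],"rotation":[0,0,2],"gripper":0},{"linear":[7,-3.5,-13],"rotation":[0,0,4],"gripper":0},{"linear":[12,-6,-13],"rotation":[0,0,6],"gripper":0},{"linear":[17,-8,-13],"rotation":[0,0,8.4],"gripper":0},{"linear":[22,-10.4,-13],"rotation":[0,0,8.4],"gripper":0},{"linear":[24.7,-10.4,-12],"rotation":[0,0,8.4],"gripper":0},{"linear":[24.7,-10.4,-12],"rotation":[0,0,8.4],"gripper":0},{"linear":[24.7,-10.4,-12],"rotation":[0,0,8.4],"gripper":0}]}}

```text
clock: 9.05
tcp_pos: [0.4094, 0.2582, 0.1589]
tool_rot: [0.743, 0.669, -0.0, 0.0]
ft_force: [0.1, -0.1, 0.1]
finger_gap: 0.0858
finger_force: 0.0
```

Run:
```python
from h import *
s=arm.sense(); print(s["tcp_pos"].round(4),R.from_quat(s["tool_rot"]).as_euler("xyz",degrees=True).round(2))
im=optics.grab_frame("wrist"); w=cam("wrist",s)
cv2.imwrite("pics/w4.png",im[...,::-1])
for b in blobs(bright(im,200,50),60): print(b.min(0),b.max(0),"z60",rect(ray(w,b,.06)),"z75",rect(ray(w,b,.075)))
im=optics.grab_frame("scene"); cv2.imwrite("pics/scene4.png",im[...,::-1]); c=cam("scene")
for b in blobs(bright(im),40):
    u=b.mean(0)
    if 300<u[0]<360 and 160<u[1]<230: print("scene",u.round(),rect(ray(c,b,.075)))
```

```text
[0.4094 0.2582 0.1589] [-1.7999e+02  3.0000e-02  8.3970e+01]
[620 377] [639 399] z60 [750.2 -25.9  35.9  21.2 -78.3] z75 [731.4  -5.7  33.8  20.  -78.3]
[594 347] [634 372] z60 [723.6  21.1  44.8  27.  -49.1] z75 [706.3  38.6  42.2  25.4 -49.1]
[603 177] [639 244] z60 [697.  200.5  73.2  33.7 -78.3] z75 [681.2 207.9  69.1  31.8 -78.3]
[288 172] [345 207] z60 [408.8 257.3  52.6  34.   -6.1] z75 [409.2 261.4  49.6  32.1  -6.1]
scene [325. 200.] [542.9  24.1 118.5  97.9 -86.3]
```

Call:
{"op": "apply_moves", "data": {"moves": [{"linear":[-0.1,-0.05,4],"rotation":[0,0,0],"gripper":0},{"linear":[-0.1,-0.05,8],"rotation":[0,0,0],"gripper":0},{"linear":[-0.1,-0.05,11.5],"rotation":[0,0,0],"gripper":0},{"linear":[-0.1,-0.05,13.6],"rotation":[0,0,0],"gripper":0},{"linear":[-0.1,-0.05,13.6],"rotation":[0,0,0],"gripper":0},{"linear":[-0.1,-0.05,13.6],"rotation":[0,0,0],"gripper":0.6},{"linear":[-0.1,-0.05,13.6],"rotation":[0,0,0],"gripper":0.6},{"linear":[-0.1,-0.05,13.6],"rotation":[0,0,0],"gripper":0.6},{"linear":[-0.1,-0.05,13.6],"rotation":[0,0,0],"gripper":0.6},{"linear":[-0.1,-0.05,13.6],"rotation":[0,0,0],"gripper":0.6}]}}

```text
clock: 10.4
tcp_pos: [0.4098, 0.2584, 0.0246]
tool_rot: [0.743, 0.669, 0.001, 0.0]
ft_force: [-1.2, -1.2, 7.2]
finger_gap: 0.0503
finger_force: 61.9
```

Call:
{"op": "apply_moves", "data": {"moves": [{"linear":[0,0,-2],"rotation":[0,0,0],"gripper":0.6},{"linear":[0,0,-6],"rotation":[0,0,0],"gripper":0.6},{"linear":[-2,1,-10.5],"rotation":[0,0,0],"gripper":0.6},{"linear":[-6.5,3.5,-12],"rotation":[0,0,-2],"gripper":0.6},{"linear":[-11,6,-12],"rotation":[0,0,-4],"gripper":0.6},{"linear":[-15.5,8.5,-12],"rotation":[0,0,-6],"gripper":0.6},{"linear":[-20,11,-12],"rotation":[0,0,-8.4],"gripper":0.6},{"linear":[-24.5,13.5,-12],"rotation":[0,0,-8.4],"gripper":0.6},{"linear":[-26.9,14.4,-10],"rotation":[0,0,-8.4],"gripper":0.6},{"linear":[-26.9,14.4,-10],"rotation":[0,0,-8.4],"gripper":0.6},{"linear":[-26.9,14.4,-10],"rotation":[0,0,-8.4],"gripper":0.6}]}}

```text
clock: 11.78
tcp_pos: [0.5238, -0.0237, 0.1237]
tool_rot: [0.692, 0.722, 0.0, 0.0]
ft_force: [-0.7, 0.4, -0.1]
finger_gap: 0.05
finger_force: 63.0
```

Run:
```python
from h import *
s=arm.sense(); print(s["tcp_pos"].round(4),R.from_quat(s["tool_rot"]).as_euler("xyz",degrees=True).round(2))
im=optics.grab_frame("wrist"); w=cam("wrist",s)
cv2.imwrite("pics/w5.png",im[...,::-1])
for b in blobs(bright(im,180,50),60):
    u=b.mean(0)
    if 240<u[0]<390: print(b.min(0),b.max(0),"jaw z70",rect(ray(w,b,.07)),"z75",rect(ray(w,b,.075)),"held",rect(ray(w,b,s["tcp_pos"][2]+.036)))
```

```text
[ 0.5238 -0.0237  0.1237] [ 1.7997e+02 -3.0000e-02  9.2440e+01]
[263 231] [370 299] jaw z70 [525.5 -78.9  87.8  64.5   2.4] z75 [525.4 -76.   85.8  63.1   2.4] held [523.4 -26.6  52.   38.3   2.4]
[281 104] [358 180] jaw z70 [523.2  23.8  55.8  55.7 -87.6] z75 [523.1  24.4  54.5  54.4 -87.6] held [522.1  34.3  33.1  33.  -87.6]
```

View pics/w5.png

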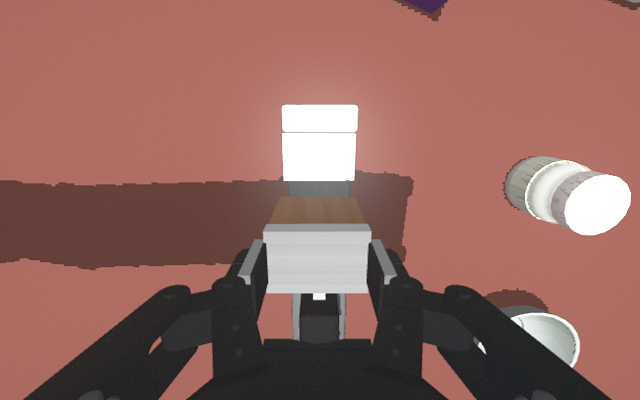

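The wrist view shows block 1 square against the jaw, at (319,157). The held block is at (317,260), with a gap of about 4 mm left. I'll lower it with a 1.4 mm shift in x, then push it home.

Call:
{"op": "apply_moves", "data": {"moves": [{"linear":[0,0.14,2],"rotation":[0,0,0],"gripper":0.6},{"linear":[0,0.14,5],"rotation":[0,0,0],"gripper":0.6},{"linear":[0,0.14,7],"rotation":[0,0,0],"gripper":0.6},{"linear":[0,0.14,8],"rotation":[0,0,0],"gripper":0.6},{"linear":[0,0.14,8.35],"rotation":[0,0,0],"gripper":0.6},{"linear":[0.15,0.14,8.35],"rotation":[0,0,0],"gripper":0.6},{"linear":[0.3,0.14,8.35],"rotation":[0,0,0],"gripper":0.6},{"linear":[0.35,0.14,8.35],"rotation":[0,0,0],"gripper":0.6},{"linear":[0.35,0.14,8.35],"rotation":[0,0,0],"gripper":0.6}]}}

```text
clock: 12.95
tcp_pos: [0.5251, -0.021, 0.0397]
tool_rot: [0.692, 0.722, 0.0, 0.0]
ft_force: [0.2, -0.7, 0.4]
finger_gap: 0.0498
finger_force: 63.2
```

Call:
{"op": "apply_moves", "data": {"moves": [{"linear":[0.1,0,0],"rotation":[0,0,0],"gripper":0.6},{"linear":[0.2,0,0],"rotation":[0,0,0],"gripper":0.6},{"linear":[0.25,0,0],"rotation":[0,0,0],"gripper":0.6},{"linear":[0.25,0,0],"rotation":[0,0,0],"gripper":0.6}]}}

```text
clock: 13.45
tcp_pos: [0.525, -0.0188, 0.0398]
tool_rot: [0.692, 0.722, 0.0, 0.0]
ft_force: [-1.0, -2.3, 5.4]
finger_gap: 0.0498
finger_force: 63.6
```

Call:
{"op": "apply_moves", "data": {"moves": [{"linear":[0.1,0,0],"rotation":[0,0,0],"gripper":0.6},{"linear":[0.2,0,0],"rotation":[0,0,0],"gripper":0.6},{"linear":[0.2,0,0],"rotation":[0,0,0],"gripper":0.6}]}}

```text
clock: 13.82
tcp_pos: [0.525, -0.0177, 0.0398]
tool_rot: [0.692, 0.721, -0.0, 0.001]
ft_force: [-1.0, -5.7, 5.2]
finger_gap: 0.0498
finger_force: 63.7
```

Row is in contact. I'll release, rise, and turn 90° over the handle.

Call:
{"op": "apply_moves", "data": {"moves": [{"linear":[-0.1,0,0],"rotation":[0,0,0],"gripper":0.6},{"linear":[-0.1,0,0],"rotation":[0,0,0],"gripper":0.3},{"linear":[-0.1,0,0],"rotation":[0,0,0],"gripper":0},{"linear":[-0.1,0,0],"rotation":[0,0,0],"gripper":0},{"linear":[-0.1,0,-2],"rotation":[0,0,0],"gripper":0},{"linear":[-0.1,0,-7],"rotation":[0,0,0],"gripper":0},{"linear":[-0.1,0,-12],"rotation":[0,0,8],"gripper":0},{"linear":[-1,0,-17],"rotation":[0,0,18],"gripper":0},{"linear":[-3,0,-21],"rotation":[0,0,28],"gripper":0},{"linear":[-5,0,-21],"rotation":[0,0,38],"gripper":0},{"linear":[-8,0,-21],"rotation":[0,0,48],"gripper":0},{"linear":[-11,0,-21],"rotation":[0,0,58],"gripper":0},{"linear":[-14,0,-21],"rotation":[0,0,68],"gripper":0},{"linear":[-16.3,0,-21],"rotation":[0,0,78],"gripper":0},{"linear":[-16.3,0,-21],"rotation":[0,0,88],"gripper":0},{"linear":[-16.3,0,-21],"rotation":[0,0,90],"gripper":0},{"linear":[-16.3,0,-21],"rotation":[0,0,90],"gripper":0},{"linear":[-16.3,0,-21],"rotation":[0,0,90],"gripper":0}]}}

```text
clock: 16.08
tcp_pos: [0.5316, -0.179, 0.2495]
tool_rot: [1.0, 0.022, 0.0, -0.0]
ft_force: [0.4, -0.2, 0.2]
finger_gap: 0.0854
finger_force: 0.0
```

Run:
```python
from h import *
s=arm.sense(); print(s["tcp_pos"].round(4),R.from_quat(s["tool_rot"]).as_euler("xyz",degrees=True).round(2))
im=optics.grab_frame("wrist"); w=cam("wrist",s); np.save("s6.npy",s,allow_pickle=True)
cv2.imwrite("pics/w6.png",im[...,::-1])
for b in blobs(bright(im,200,40),25): print(b.min(0),b.max(0),"z75",rect(ray(w,b,.075)),"z149",rect(ray(w,b,.149)))
cv2.imwrite("pics/scene6.png",optics.grab_frame("scene")[...,::-1])
```

```text
[ 0.5316 -0.179   0.2495] [-179.99   -0.      2.57]
[608 372] [639 388] z75 [ 234.8 -653.1   57.3   29.8   89.7] z149 [ 315.3 -549.8   44.9   23.3   89.7]
[469 364] [505 384] z75 [ 235.7 -451.5   54.8   36.    84.1] z149 [ 316.  -391.9   42.9   28.2   84.1]
[285 184] [288 196] z75 [ 508.5 -144.4   15.1    3.6    0.7] z149 [ 529.6 -151.4   11.8    2.8    0.7]
[259 164] [271 173] z75 [ 533.7 -118.6   14.4   10.8  -87.5] z149 [ 549.4 -131.2   11.2    8.4  -87.5]
[236 164] [243 172] z75 [533.  -88.7   9.9   8.2  -1.7] z149 [ 548.9 -107.8    7.8    6.4   -1.7]
[237 154] [256 185] z75 [531.5 -97.2  37.3  21.7   0.7] z149 [ 547.7 -114.5   29.2   17.     0.7]
[483 152] [639 310] z75 [ 4.587e+02 -4.892e+02  2.164e+02  1.529e+02  1.000e-01] z149 [ 4.906e+02 -4.215e+02  1.695e+02  1.197e+02  1.000e-01]
[121 148] [198 194] z75 [524.5   5.   84.3  55.4 -87.6] z149 [542.2 -34.4  66.   43.4 -87.6]
[267 144] [273 150] z75 [ 558.9 -124.9    7.2    6.7   46.2] z149 [ 569.1 -136.2    5.6    5.2   46.2]
[311   0] [361  14] z75 [ 703.3 -191.7   50.4   12.4  -87.5] z149 [ 682.2 -188.4   39.5    9.7  -87.5]
[294   0] [375  24] z75 [ 698.7 -190.4   81.6   21.4  -87.5] z149 [ 678.6 -187.4   63.9   16.8  -87.5]
```

View pics/w6.png

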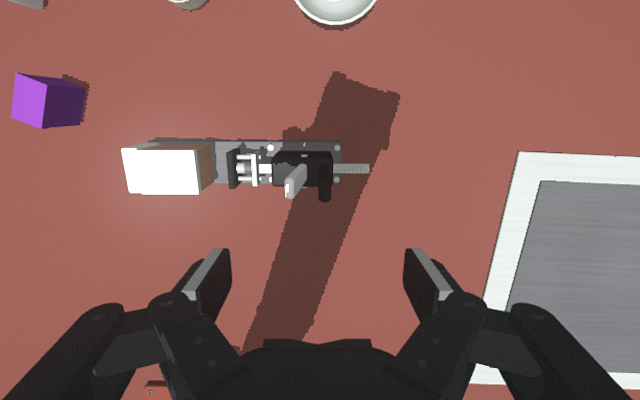

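The wrist view shows the row seated, at (160,170), the pad at (233,168), the trigger top at (289,187) and the handle top at (325,196).

Run:
```python
from h import *
s=np.load("s6.npy",allow_pickle=True).item(); im=cv2.imread("pics/w6.png")[...,::-1].copy(); w=cam("wrist",s)
g=im.max(2); print(g[196,275:345].tolist()); print(g[188,275:345].tolist()); print(g[180:212,325].tolist())
for z,uv in ((.155,[(318.5,194),(331,194),(325,202),(325,188)]),(.149,[(284.5,190),(294,190)])): print(z,(ray(w,uv,z)*1000).round(1)[:,:2].tolist())
```

```text
[165, 168, 166, 167, 167, 168, 165, 166, 166, 159, 220, 212, 176, 187, 191, 187, 179, 174, 158, 127, 97, 97, 96, 97, 95, 95, 96, 97, 96, 95, 95, 93, 96, 96, 95, 93, 95, 94, 95, 91, 96, 97, 97, 65, 35, 36, 37, 39, 38, 39, 39, 39, 38, 39, 40, 41, 81, 99, 94, 92, 95, 95, 95, 94, 94, 96, 96, 94, 97, 92]
[166, 166, 165, 167, 168, 169, 168, 168, 163, 170, 247, 255, 255, 247, 187, 184, 183, 177, 164, 133, 125, 124, 127, 125, 126, 111, 99, 101, 106, 108, 107, 104, 97, 97, 97, 96, 92, 93, 96, 97, 95, 97, 89, 56, 33, 36, 39, 43, 39, 41, 40, 40, 43, 40, 36, 44, 83, 98, 94, 94, 96, 95, 94, 96, 95, 93, 97, 95, 94, 97]
[39, 41, 42, 38, 40, 39, 42, 39, 40, 42, 38, 40, 39, 40, 41, 39, 39, 43, 40, 42, 35, 33, 68, 91, 94, 95, 93, 96, 94, 94, 95, 94]
0.155 [[528.9, -181.7], [529.4, -193.2], [521.4, -188.1], [534.9, -187.4]]
0.149 [[529.6, -149.5], [530.0, -158.5]]
```

Handle centre y ≈ −187.5 mm, so the grip centre should be at −181.5. I'll descend, make two squeezes, then look.

Call:
{"op": "apply_moves", "data": {"moves": [{"linear":[0,0.25,4],"rotation":[0,0,0],"gripper":0},{"linear":[0,0.25,8],"rotation":[0,0,0],"gripper":0},{"linear":[0,0.25,11.5],"rotation":[0,0,0],"gripper":0},{"linear":[0,0.25,13.6],"rotation":[0,0,0],"gripper":0},{"linear":[0,0.25,13.6],"rotation":[0,0,0],"gripper":0},{"linear":[0,0.25,13.6],"rotation":[0,0,0],"gripper":0.3},{"linear":[0,0.25,13.6],"rotation":[0,0,0],"gripper":0.6},{"linear":[0,0.25,13.6],"rotation":[0,0,0],"gripper":0.7},{"linear":[0,0.25,13.6],"rotation":[0,0,0],"gripper":0.72},{"linear":[0,0.25,13.6],"rotation":[0,0,0],"gripper":0.72},{"linear":[0,0.25,13.6],"rotation":[0,0,0],"gripper":0.72}]}}

```text
clock: 17.55
tcp_pos: [0.5332, -0.1807, 0.1152]
tool_rot: [1.0, 0.022, 0.002, -0.0]
ft_force: [0.8, 5.6, 5.8]
finger_gap: 0.0237
finger_force: 3.0
```

Run:
```python
from h import *
s=arm.sense(); print(s["tcp_pos"].round(4),s["finger_gap"],s["finger_force"])
np.save("s7.npy",s,allow_pickle=True)
a=optics.grab_frame("wrist")[...,::-1]; cv2.imwrite("pics/w7.png",a)
b=optics.grab_frame("scene")[...,::-1];cv2.imwrite("pics/scene7.png",b)
o=np.zeros((600,800,3),np.uint8)
o[:300,:]=cv2.resize(a[90:240,0:400],None,fx=2,fy=2,interpolation=cv2.INTER_CUBIC)
o[300:,:600]=cv2.resize(b[140:240,210:410],None,fx=3,fy=3,interpolation=cv2.INTER_CUBIC)
cv2.imwrite("pics/c7.png",o)
```

```text
[ 0.5332 -0.1807  0.1152] 0.023674461926806604 2.9934754598707514
```

View pics/c7.png

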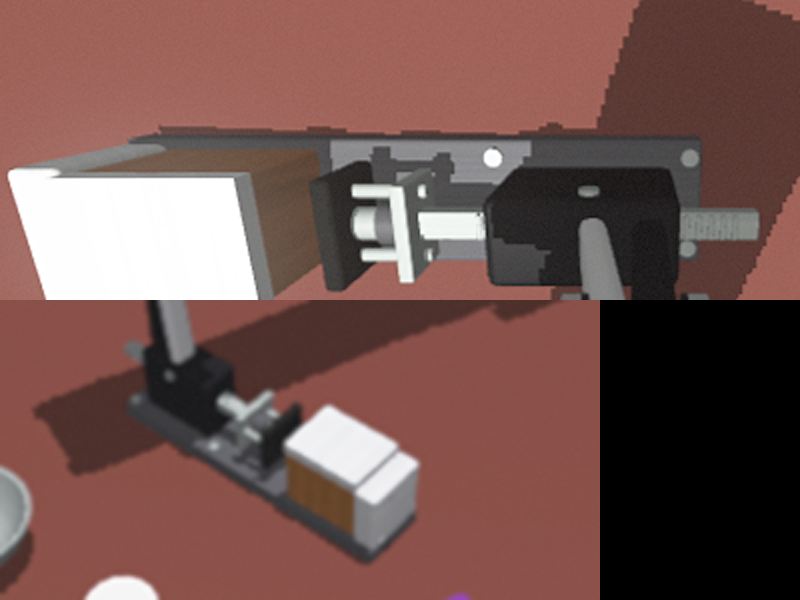

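The views show the trigger squeezed against the handle and the row seated. The pad (crop (335,230)) and its plate (402,230) are clearly visible in the wrist view. I'll track the pad-to-plate gap numerically from here.

```bash
cat >> h.py <<'E'
def gap(im,s,rows=(222,226),z=.067,show=False):
    """pad and plate positions (mm, along clamp y) at their top edges in the wrist view"""
    w=cam("wrist",s); out=[]
    for v in range(*rows):
        g=im[v].max(1).astype(int); 
        if show: print(v,g[110:240].tolist())
        # last dark run longer than 4 px before the bright plate
        br=[u for u in range(120,300) if g[u]>200 and g[u-1]<=200 and u>125]
        dk=[u for u in range(120,300) if g[u]<60]
        out.append((v,br[:3],dk[:3],dk[-3:]))
    return out
E
python3 - <<'E'
from h import *
s=np.load("s7.npy",allow_pickle=True).item(); im=cv2.imread("pics/w7.png")[...,::-1].copy(); w=cam("wrist",s)
for v in (215,222,226): print(v,im[v,110:225].max(1).tolist())
for u in (125,145,163,172,196,200,206): print(u,(ray(w,[(u,222)],.067)*1000).round(1).tolist())
E
```

```text
215 [255, 255, 255, 255, 255, 255, 255, 255, 255, 255, 255, 255, 255, 249, 137, 123, 126, 126, 126, 125, 126, 128, 114, 107, 106, 103, 103, 104, 105, 104, 102, 99, 105, 103, 103, 102, 103, 102, 103, 107, 106, 100, 102, 103, 100, 97, 99, 96, 95, 88, 69, 65, 67, 70, 67, 67, 69, 63, 56, 53, 50, 53, 49, 51, 47, 50, 48, 48, 44, 35, 105, 177, 202, 202, 200, 201, 205, 201, 203, 201, 199, 199, 196, 200, 199, 201, 197, 197, 232, 242, 243, 242, 243, 247, 231, 144, 82, 88, 86, 85, 87, 86, 118, 131, 183, 174, 113, 87, 86, 99, 128, 140, 134, 134, 138]
222 [255, 255, 255, 255, 255, 255, 255, 255, 255, 255, 255, 255, 255, 255, 255, 175, 121, 126, 123, 126, 127, 127, 127, 119, 107, 107, 107, 106, 108, 105, 109, 106, 105, 105, 101, 101, 101, 102, 99, 100, 99, 98, 100, 97, 98, 97, 97, 93, 110, 141, 140, 96, 70, 70, 67, 66, 68, 70, 67, 60, 57, 48, 48, 48, 48, 49, 50, 50, 46, 49, 44, 39, 45, 41, 38, 33, 91, 135, 157, 161, 159, 158, 158, 162, 160, 160, 160, 158, 168, 230, 245, 243, 241, 242, 245, 219, 132, 84, 87, 83, 88, 86, 86, 85, 115, 153, 162, 161, 163, 161, 160, 160, 162, 159, 160]
226 [254, 255, 255, 255, 255, 255, 255, 254, 255, 255, 255, 255, 255, 255, 255, 255, 176, 123, 126, 126, 127, 126, 124, 126, 118, 110, 105, 107, 105, 103, 106, 101, 99, 103, 102, 102, 104, 100, 100, 99, 100, 96, 94, 109, 144, 162, 165, 165, 164, 163, 165, 134, 83, 66, 69, 67, 69, 69, 65, 63, 63, 50, 51, 50, 48, 48, 50, 47, 48, 45, 37, 68, 129, 160, 164, 161, 162, 159, 160, 161, 159, 159, 161, 162, 158, 162, 160, 161, 154, 209, 243, 241, 241, 241, 246, 240, 160, 81, 84, 83, 101, 139, 160, 159, 162, 161, 157, 161, 161, 161, 162, 158, 157, 161, 159]
125 [[514.9, -31.8, 67.0]]
145 [[515.5, -47.5, 67.0]]
163 [[516.2, -61.6, 67.0]]
172 [[516.5, -68.7, 67.0]]
196 [[517.3, -87.5, 67.0]]
200 [[517.4, -90.7, 67.0]]
206 [[517.6, -95.4, 67.0]]
```

Call:
{"op": "apply_moves", "data": {"moves": [{"linear":[0,0,0],"rotation":[0,0,0],"gripper":0.1},{"linear":[0,0,0],"rotation":[0,0,0],"gripper":0.1},{"linear":[0,0,0],"rotation":[0,0,0],"gripper":0.1},{"linear":[0,0,0],"rotation":[0,0,0],"gripper":0.1},{"linear":[0,0,0],"rotation":[0,0,0],"gripper":0.4},{"linear":[0,0,0],"rotation":[0,0,0],"gripper":0.6},{"linear":[0,0,0],"rotation":[0,0,0],"gripper":0.72},{"linear":[0,0,0],"rotation":[0,0,0],"gripper":0.72},{"linear":[0,0,0],"rotation":[0,0,0],"gripper":0.72},{"linear":[0,0,0],"rotation":[0,0,0],"gripper":0.72}]}}

```text
clock: 18.9
tcp_pos: [0.5325, -0.1804, 0.1141]
tool_rot: [1.0, 0.022, 0.001, -0.001]
ft_force: [-0.1, 5.8, 5.4]
finger_gap: 0.0239
finger_force: 3.0
```

```bash
cat > g.py <<'E'
from h import *
import sys
s=arm.sense(); print(s["tcp_pos"].round(4),s["finger_gap"],s["finger_force"],s["ft_force"].round(1))
im=optics.grab_frame("wrist"); cv2.imwrite(f"pics/{sys.argv[1]}.png",im[...,::-1]); w=cam("wrist",s)
for v in (216,222,226):
    g=im[v].max(1).astype(int); print(v,g[120:210].tolist())
    e=[u for u in range(130,260) if g[u]>205 and g[u-1]<=205]
    print("plate y",[round(ray(w,[(u-.5,v)],.067)[0,1]*1000,1) for u in e][:4], e[:4])
E
python3 g.py w8
```

```text
[ 0.5325 -0.1804  0.1141] 0.0239312870861716 3.035745985343823 [-0.1  5.8  5.4]
216 [255, 255, 255, 235, 118, 127, 123, 127, 124, 128, 126, 127, 112, 103, 106, 105, 102, 101, 104, 104, 101, 103, 102, 105, 102, 103, 98, 80, 76, 72, 74, 73, 74, 74, 71, 65, 62, 55, 53, 51, 56, 52, 52, 50, 54, 51, 51, 51, 120, 215, 237, 233, 233, 232, 233, 232, 232, 234, 233, 233, 233, 232, 233, 232, 231, 228, 236, 238, 242, 241, 243, 239, 189, 114, 88, 88, 86, 88, 88, 87, 122, 137, 215, 212, 130, 83, 88, 84, 104, 130]
plate y [np.float64(-66.6), np.float64(-92.2)] [169, 202]
222 [255, 255, 255, 255, 248, 137, 123, 129, 124, 129, 127, 127, 128, 112, 103, 105, 107, 111, 108, 107, 106, 106, 104, 104, 103, 102, 102, 100, 83, 74, 72, 73, 74, 73, 74, 70, 69, 60, 56, 53, 53, 54, 48, 51, 51, 53, 51, 52, 50, 49, 50, 46, 45, 42, 66, 128, 161, 163, 162, 162, 161, 163, 161, 160, 161, 158, 199, 237, 241, 241, 241, 243, 237, 167, 92, 89, 87, 84, 88, 85, 86, 87, 114, 148, 161, 162, 159, 158, 161, 160]
plate y [np.float64(-80.2)] [187]
226 [255, 255, 255, 255, 255, 242, 118, 126, 126, 126, 125, 124, 124, 125, 115, 107, 105, 104, 106, 106, 105, 102, 103, 102, 102, 102, 101, 105, 93, 78, 71, 75, 75, 71, 74, 73, 68, 66, 56, 58, 50, 50, 55, 50, 54, 52, 50, 49, 45, 69, 134, 162, 165, 161, 163, 160, 158, 165, 160, 160, 160, 160, 159, 162, 159, 160, 161, 227, 243, 240, 240, 242, 244, 225, 137, 84, 88, 89, 114, 149, 162, 161, 162, 161, 159, 160, 161, 159, 161, 161]
plate y [np.float64(-79.9)] [187]
```

Call:
{"op": "apply_moves", "data": {"moves": [{"linear":[0,0,0],"rotation":[0,0,0],"gripper":0.1},{"linear":[0,0,0],"rotation":[0,0,0],"gripper":0.1},{"linear":[0,0,0],"rotation":[0,0,0],"gripper":0.1},{"linear":[0,0,0],"rotation":[0,0,0],"gripper":0.1},{"linear":[0,0,0],"rotation":[0,0,0],"gripper":0.4},{"linear":[0,0,0],"rotation":[0,0,0],"gripper":0.6},{"linear":[0,0,0],"rotation":[0,0,0],"gripper":0.72},{"linear":[0,0,0],"rotation":[0,0,0],"gripper":0.72},{"linear":[0,0,0],"rotation":[0,0,0],"gripper":0.72},{"linear":[0,0,0],"rotation":[0,0,0],"gripper":0.72}]}}

```text
clock: 20.2
tcp_pos: [0.5326, -0.1804, 0.1143]
tool_rot: [1.0, 0.022, 0.001, -0.001]
ft_force: [0.9, 5.0, 4.8]
finger_gap: 0.0242
finger_force: 2.8
```

```bash
python3 g.py w9
```

```text
[ 0.5326 -0.1804  0.1143] 0.024194565719746413 2.8365435800515115 [0.9 5.  4.8]
216 [255, 255, 255, 242, 117, 126, 125, 128, 130, 126, 125, 129, 116, 106, 89, 78, 80, 78, 81, 78, 82, 76, 76, 68, 64, 63, 61, 62, 60, 57, 61, 59, 56, 57, 55, 58, 124, 142, 213, 235, 232, 231, 230, 232, 232, 231, 231, 232, 231, 231, 231, 230, 223, 234, 240, 240, 240, 242, 242, 217, 132, 87, 94, 90, 88, 89, 90, 86, 125, 141, 213, 209, 128, 85, 88, 88, 83, 108, 132, 136, 137, 135, 134, 135, 136, 139, 136, 137, 136, 138]
plate y [np.float64(-58.1), np.float64(-82.9)] [158, 190]
222 [255, 255, 255, 255, 248, 136, 125, 128, 127, 127, 125, 128, 128, 115, 110, 93, 78, 79, 78, 80, 80, 79, 80, 73, 69, 63, 62, 61, 62, 60, 61, 64, 58, 60, 59, 55, 54, 54, 55, 56, 50, 46, 54, 121, 149, 159, 165, 160, 161, 163, 161, 164, 159, 177, 227, 242, 240, 239, 242, 240, 201, 119, 86, 89, 88, 90, 90, 89, 88, 91, 103, 142, 160, 162, 161, 162, 162, 159, 162, 161, 161, 162, 161, 161, 161, 162, 162, 161, 160, 159]
plate y [np.float64(-70.0)] [174]
226 [255, 255, 255, 255, 255, 242, 116, 123, 126, 127, 126, 124, 125, 123, 116, 100, 87, 78, 76, 81, 80, 80, 76, 74, 72, 67, 63, 62, 67, 59, 61, 60, 55, 58, 56, 54, 50, 74, 129, 163, 167, 165, 164, 162, 163, 163, 162, 162, 164, 162, 161, 162, 159, 155, 211, 243, 239, 239, 240, 244, 236, 161, 86, 88, 91, 89, 119, 148, 161, 163, 160, 160, 164, 162, 160, 161, 161, 161, 160, 162, 161, 160, 161, 161, 162, 161, 159, 159, 159, 161]
plate y [np.float64(-69.7)] [174]
```

Call:
{"op": "apply_moves", "data": {"moves": [{"linear":[0,0,0],"rotation":[0,0,0],"gripper":0.1},{"linear":[0,0,0],"rotation":[0,0,0],"gripper":0.1},{"linear":[0,0,0],"rotation":[0,0,0],"gripper":0.1},{"linear":[0,0,0],"rotation":[0,0,0],"gripper":0.1},{"linear":[0,0,0],"rotation":[0,0,0],"gripper":0.4},{"linear":[0,0,0],"rotation":[0,0,0],"gripper":0.6},{"linear":[0,0,0],"rotation":[0,0,0],"gripper":0.72},{"linear":[0,0,0],"rotation":[0,0,0],"gripper":0.72},{"linear":[0,0,0],"rotation":[0,0,0],"gripper":0.72},{"linear":[0,0,0],"rotation":[0,0,0],"gripper":0.72}]}}

```text
clock: 21.5
tcp_pos: [0.5326, -0.1798, 0.1145]
tool_rot: [1.0, 0.022, 0.001, -0.001]
ft_force: [-1.9, 7.3, 8.1]
finger_gap: 0.024
finger_force: 8.3
```

```bash
python3 g.py w10
```

```text
[ 0.5326 -0.1798  0.1145] 0.02402078539664064 8.277678104495862 [-1.9  7.3  8.1]
216 [255, 255, 255, 255, 236, 118, 126, 124, 128, 126, 127, 129, 107, 84, 79, 80, 81, 81, 78, 76, 73, 71, 67, 66, 60, 66, 60, 61, 57, 59, 61, 59, 59, 53, 102, 133, 216, 236, 233, 233, 231, 232, 231, 235, 238, 239, 238, 241, 247, 216, 129, 89, 91, 91, 90, 90, 88, 91, 83, 123, 213, 237, 234, 232, 231, 233, 232, 234, 233, 240, 173, 82, 85, 121, 138, 137, 136, 137, 136, 136, 136, 138, 137, 137, 135, 134, 136, 138, 137, 136]
plate y [np.float64(-55.7), np.float64(-74.3)] [156, 180]
222 [255, 255, 255, 255, 255, 242, 114, 125, 126, 129, 127, 124, 128, 111, 88, 78, 81, 81, 79, 82, 78, 76, 72, 68, 61, 62, 61, 62, 61, 57, 60, 59, 55, 61, 61, 59, 58, 56, 55, 51, 47, 70, 130, 157, 223, 242, 240, 239, 241, 244, 232, 149, 88, 91, 93, 89, 90, 91, 92, 89, 88, 102, 140, 161, 164, 161, 161, 161, 160, 163, 162, 161, 160, 162, 163, 160, 161, 161, 161, 161, 159, 161, 163, 162, 160, 160, 162, 159, 162, 166]
plate y [np.float64(-61.3)] [164]
226 [255, 255, 255, 255, 255, 255, 239, 118, 126, 126, 125, 126, 125, 130, 107, 79, 81, 83, 81, 81, 78, 75, 75, 70, 65, 63, 64, 62, 62, 61, 59, 60, 58, 60, 53, 77, 130, 148, 164, 165, 166, 162, 163, 159, 171, 229, 243, 240, 240, 240, 237, 207, 126, 89, 91, 90, 101, 141, 161, 161, 162, 162, 161, 161, 161, 162, 163, 157, 161, 161, 164, 159, 162, 161, 160, 160, 161, 161, 161, 160, 163, 162, 158, 159, 160, 159, 161, 159, 156, 162]
plate y [np.float64(-61.8)] [165]
```

The row is touched and the spring is compressed about 6.5 mm, against about 11 wanted. A full squeeze would give about 16.5 mm, so the last one should be partial. I'll release, recentre 4 mm towards the trigger, and close in steps.

Call:
{"op": "apply_moves", "data": {"moves": [{"linear":[0,0,0],"rotation":[0,0,0],"gripper":0.1},{"linear":[0,0,0],"rotation":[0,0,0],"gripper":0.1},{"linear":[0,0,0],"rotation":[0,0,0],"gripper":0.1},{"linear":[0,-0.2,0],"rotation":[0,0,0],"gripper":0.1},{"linear":[0,-0.4,0],"rotation":[0,0,0],"gripper":0.1},{"linear":[0,-0.4,0],"rotation":[0,0,0],"gripper":0.3},{"linear":[0,-0.4,0],"rotation":[0,0,0],"gripper":0.45},{"linear":[0,-0.4,0],"rotation":[0,0,0],"gripper":0.55},{"linear":[0,-0.4,0],"rotation":[0,0,0],"gripper":0.59},{"linear":[0,-0.4,0],"rotation":[0,0,0],"gripper":0.59},{"linear":[0,-0.4,0],"rotation":[0,0,0],"gripper":0.59}]}}

```text
clock: 22.92
tcp_pos: [0.5322, -0.1749, 0.1142]
tool_rot: [1.0, 0.022, 0.0, -0.002]
ft_force: [-1.6, 10.2, 7.0]
finger_gap: 0.035
finger_force: 5.0
```

```bash
python3 g.py w11
```

```text
[ 0.5322 -0.1749  0.1142] 0.034972692656356184 5.034191608428955 [-1.6 10.2  7. ]
216 [255, 255, 255, 255, 255, 255, 255, 255, 255, 255, 255, 171, 121, 128, 129, 129, 127, 128, 105, 80, 77, 85, 85, 84, 80, 78, 74, 71, 67, 64, 62, 65, 62, 61, 64, 63, 56, 60, 58, 53, 121, 145, 218, 241, 238, 238, 239, 237, 238, 237, 230, 234, 239, 240, 241, 241, 243, 233, 150, 87, 93, 91, 88, 89, 89, 89, 115, 136, 221, 241, 240, 239, 240, 239, 242, 231, 153, 82, 100, 129, 138, 136, 138, 137, 137, 134, 135, 135, 136, 136]
plate y [np.float64(-55.5), np.float64(-75.7)] [162, 188]
222 [255, 255, 255, 254, 255, 255, 255, 255, 255, 255, 255, 255, 177, 121, 125, 127, 127, 126, 129, 112, 83, 80, 80, 80, 79, 80, 76, 76, 75, 69, 64, 65, 63, 63, 63, 60, 63, 55, 60, 58, 58, 55, 56, 55, 55, 49, 72, 132, 160, 164, 162, 163, 226, 243, 239, 239, 240, 244, 225, 139, 85, 88, 91, 87, 87, 95, 89, 89, 102, 141, 160, 163, 162, 162, 163, 161, 163, 161, 161, 161, 162, 159, 160, 159, 163, 162, 157, 161, 161, 159]
plate y [np.float64(-62.8)] [172]
226 [255, 255, 255, 255, 254, 255, 255, 255, 255, 255, 255, 255, 248, 138, 124, 124, 124, 127, 125, 128, 110, 84, 82, 79, 80, 79, 80, 79, 75, 66, 66, 62, 61, 59, 61, 59, 60, 62, 56, 55, 60, 101, 143, 164, 167, 163, 164, 164, 163, 163, 162, 160, 180, 227, 242, 239, 240, 242, 237, 169, 92, 90, 92, 104, 138, 161, 164, 161, 160, 162, 161, 161, 161, 161, 161, 160, 158, 161, 163, 162, 162, 159, 161, 161, 161, 158, 161, 162, 160, 162]
plate y [np.float64(-63.2)] [173]
```

Call:
{"op": "apply_moves", "data": {"moves": [{"linear":[0,0,0],"rotation":[0,0,0],"gripper":0.63},{"linear":[0,0,0],"rotation":[0,0,0],"gripper":0.63},{"linear":[0,0,0],"rotation":[0,0,0],"gripper":0.63}]}}

```text
clock: 23.35
tcp_pos: [0.5323, -0.1759, 0.1144]
tool_rot: [1.0, 0.022, 0.001, -0.001]
ft_force: [-2.4, 8.2, 7.8]
finger_gap: 0.0316
finger_force: 8.3
```

```bash
cat > g2.py <<'E'
from h import *
import sys
from scipy.ndimage import gaussian_filter1d
s=arm.sense(); print(s["tcp_pos"].round(4),s["finger_gap"].round(4),s["finger_force"].round(1),s["ft_force"].round(1))
im=optics.grab_frame("wrist"); cv2.imwrite(f"pics/{sys.argv[1]}.png",im[...,::-1]); w=cam("wrist",s)
def cross(g,u0,th,up):
    for u in range(u0,260):
        if (g[u]>th)==up and (g[u-1]>th)!=up: return u-1+(th-g[u-1])/(g[u]-g[u-1])
L=[]
for v in range(220,228):
    g=im[v].astype(float).max(1)
    f=cross(g,126,92,False)         # pad front (top edge)
    p=cross(g,int(f)+20,200,True)   # plate front
    L.append([p-f]+[ray(w,[(u,v)],.067)[0,1]*1000 for u in (f,p)])
print("px, pad front y, plate y",np.median(L,0).round(2), "front-plate mm",np.median([l[1]-l[2] for l in L]).round(2))
E
for f in w8 w9 w10 w11; do :; done; python3 g2.py w12
```

```text
Traceback (most recent call last):
  File "g2.py", line 4, in <module>
    s=arm.sense(); print(s["tcp_pos"].round(4),s["finger_gap"].round(4),s["finger_force"].round(1),s["ft_force"].round(1))
                                               ^^^^^^^^^^^^^^^^^^^^^
AttributeError: 'float' object has no attribute 'round'
```

```bash
sed -i 's/,s\["finger_gap"\].round(4),s\["finger_force"\].round(1)/,s["finger_gap"],s["finger_force"]/' g2.py; python3 g2.py w12
python3 - <<'E'
import re
src=open("g2.py").read()
from h import *
s7=np.load("s7.npy",allow_pickle=True).item()
for n in ("w7","w8","w9","w10","w11"):
    im=cv2.imread(f"pics/{n}.png")[...,::-1]; L=[]
    for v in range(220,228):
        g=im[v].astype(float).max(1)
        def cross(u0,th,up):
            for u in range(u0,260):
                if (g[u]>th)==up and (g[u-1]>th)!=up: return u-1+(th-g[u-1])/(g[u]-g[u-1])
        f=cross(126,92,False); L.append(cross(int(f)+20,200,True)-f)
    print(n,np.median(L).round(2))
E
```

```text
[ 0.5323 -0.1759  0.1144] 0.031564253927915516 8.27590361237526 [-2.4  8.2  7.8]
px, pad front y, plate y [ 29.81 -38.15 -61.45] front-plate mm 23.38
w7 38.18
w8 38.56
w9 38.29
w10 30.0
w11 31.75
```

Compression is about 6.6 mm and rising with the trigger. I'll continue the same squeeze, recentring as it closes.

Call:
{"op": "apply_moves", "data": {"moves": [{"linear":[0,0.1,0],"rotation":[0,0,0],"gripper":0.65},{"linear":[0,0.2,0],"rotation":[0,0,0],"gripper":0.66},{"linear":[0,0.3,0],"rotation":[0,0,0],"gripper":0.68},{"linear":[0,0.3,0],"rotation":[0,0,0],"gripper":0.68},{"linear":[0,0.3,0],"rotation":[0,0,0],"gripper":0.68}]}}

```text
clock: 24.02
tcp_pos: [0.5324, -0.1781, 0.1147]
tool_rot: [1.0, 0.022, 0.001, -0.002]
ft_force: [-3.3, 9.4, 10.9]
finger_gap: 0.0272
finger_force: 8.4
```

```bash
python3 g2.py w13
```

```text
[ 0.5324 -0.1781  0.1147] 0.027151091153787676 8.417647315654904 [-3.3  9.4 10.9]
px, pad front y, plate y [ 26.63 -38.1  -59.06] front-plate mm 20.95
```

Call:
{"op": "apply_moves", "data": {"moves": [{"linear":[0,0.1,0],"rotation":[0,0,0],"gripper":0.7},{"linear":[0,0.1,0],"rotation":[0,0,0],"gripper":0.72},{"linear":[0,0.1,0],"rotation":[0,0,0],"gripper":0.72},{"linear":[0,0.1,0],"rotation":[0,0,0],"gripper":0.72}]}}

```text
clock: 24.58
tcp_pos: [0.5326, -0.1797, 0.1148]
tool_rot: [1.0, 0.022, 0.001, -0.001]
ft_force: [-2.5, 8.7, 12.6]
finger_gap: 0.0238
finger_force: 11.7
```

```bash
python3 g2.py w14
```

```text
[ 0.5326 -0.1797  0.1148] 0.023816712207157933 11.706652248976752 [-2.5  8.7 12.6]
px, pad front y, plate y [ 24.58 -38.14 -57.47] front-plate mm 19.34
```

Compression is about 10.7 of 22 mm with the trigger fully squeezed. One settling check on the spring gap and the row before handing in.

Call:
{"op": "apply_moves", "data": {"moves": [{"linear":[0,0,0],"rotation":[0,0,0],"gripper":0.72},{"linear":[0,0,0],"rotation":[0,0,0],"gripper":0.72},{"linear":[0,0,0],"rotation":[0,0,0],"gripper":0.72},{"linear":[0,0,0],"rotation":[0,0,0],"gripper":0.72}]}}

```text
clock: 25.12
tcp_pos: [0.5326, -0.1797, 0.1148]
tool_rot: [1.0, 0.022, 0.001, -0.001]
ft_force: [-3.6, 8.8, 11.5]
finger_gap: 0.0244
finger_force: 11.7
```

```bash
python3 g2.py w15
python3 - <<'E'
from h import *
s=arm.sense(); im=optics.grab_frame("wrist"); w=cam("wrist",s)
for b in blobs(bright(im,235,30),300):
    u=b.mean(0)
    if u[0]<160: print("row top",rect(ray(w,b,.075)),b.min(0),b.max(0))
im=optics.grab_frame("scene"); c=cam("scene"); m=bright(im,190,40)
for b in blobs(m,40):
    u=b.mean(0)
    if 290<u[0]<370 and 160<u[1]<230: print("scene row top",u.round(),rect(ray(c,b,.075)))
E
```

```text
[ 0.5326 -0.1797  0.1148] 0.024351616502418287 11.704635441710707 [-3.6  8.8 11.5]
px, pad front y, plate y [ 24.54 -38.16 -57.45] front-plate mm 19.29
row top [525.1   3.9  80.8  55.3 -87.7] [  5 174] [129 244]
scene row top [328. 191.] [524.9   9.8  95.5  57.7  87.7]
```

Stable: the row is straight at yaw 2.3° and centred on the axis, and the spring is about half compressed.

```bash
python3 -c "
from cell import finish_job
print(finish_job())"
```

```text
the job is handed in; nothing more can be done
None
```

The job is handed in: both blocks stand square and centred on the bed against the fixed jaw, the pad's spring is compressed about 10.7 of its 22 mm, and the trigger is held fully squeezed.

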